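# Take the surface temperature of the large rubber disc through the window

## Task

Push the specimen wheel round by its pins until the large solid rubber disc stands centred in the fixed window. Then take the contact thermometer from its dock, aim it square to the sloping wheel through the middle of the window, press its sprung nose on the disc gently, with about 6 N, and hold it steady there for about two seconds. Put the thermometer back upright in its dock and let go, leaving the disc in the window and the dish, crucible and jar beside the work where they are.

Things in the scene. Friction and masses are not known exactly. Their poses are not given: they have to be found in the camera images.
- station: fixed grey inclined stand, 215 x 200 mm, about 150 mm high, upper face sloping at 25 degrees, low side towards the robot. It carries a specimen wheel, parallel to the slope. Origin: on the bench under the middle of the wheel; z up, x horizontal towards the high side
- wheel_centre (a point): on the wheel's axis, in the upper face of its plate (aluminium, 184 mm diameter), 85 mm above the bench; z along the axis, square to the slope, x from the axis to the large disc. 8 steel pins, 8 mm thick, 22 mm high above the plate, stand on a circle of radius 84 mm, at 22.5, 67.5, 112.5 ... degrees from x. A hub of 24 mm diameter is 9 mm high
- disc_seat (a point): on the wheel's plate under the middle of the large dark solid rubber disc (38 mm), the one to be measured, 55 mm from the axis. The disc's top is 2 to 10 mm above this point: it differs from start to start, is not reported and must be felt. The other specimens: smaller solid discs (29 mm) a quarter turn either side, a metal ring across the axis; up to 9 mm high, all fixed to the wheel
- wheel (a joint): angle of the wheel, rad, counter-clockwise positive seen from above the slope; 0 (or a whole turn) when the large disc is centred under the window, else the disc is turned by this angle from the uphill direction. It starts 0.8 to 2.2 rad counter-clockwise. Turns freely all round with light friction (about 0.1 N m) and stays where it is left
- window: fixed aluminium plate 4 mm thick with a round hole of 46 mm, on a post at the uphill edge, over the wheel; the pins pass under it. Origin: centre of the hole, in the plate's upper face; z square to the slope, up and away from the wheel, x uphill. The wheel's axis is parallel to z and passes at x = -55 mm; the wheel plate's upper face is at z = -31 mm
- thermometer: loose contact thermometer, 0.16 kg, upright in its dock. Origin: centre of the underside of its round collar (48 mm diameter, 6 mm thick); z along the stick, away from the nose. Above the collar a black square grip, 30 x 30 mm, faces square to x and y, from z = 6 to 81 mm; below it a steel barrel, 20 mm diameter, to z = -35 mm, then the nose, 12 mm diameter, to z = -55 mm
- tip (a point): flat end of the thermometer's nose when it is not pushed in: 55 mm below the thermometer's origin along its z; axes as the thermometer's. The nose pushes in along z by up to 12 mm against a spring of 2 N per mm, without preload
- dock: fixed grey dock: round foot of 70 mm diameter, upright tube of 44 mm outer and 32 mm inner diameter, its rim 70 mm above the bench, open at the top; the thermometer's barrel hangs in it and the collar rests on the rim. Origin: centre of the underside, z up
- petri_dish: loose bystander: glass dish, 86 mm diameter, 14 mm high, origin under its centre; leave alone
- crucible: loose bystander: pale crucible, 36 mm diameter, 32 mm high, origin under its centre; leave alone
- jar: loose bystander: small white jar with red cap, 46 mm diameter, 71 mm high, origin under its centre; leave alone

How it is judged:
By the outcome, as a careful person would: the job done as asked, in the order asked, and still so for the second after the job is handed in, with the robot touching nothing.
It also fails if it takes over 67 s, if anything falls off the work surface, if the arm or the gripper's body presses on something with over 40 N, if the wrist force passes 120 N, or if a joint passes its speed limit or range.

## Robot

A 6-joint arm with a two-finger parallel gripper is mounted at the origin on a cart in front of the work surface, level with it; the furniture and walls round the work are solid. World frame = base frame: x ahead of the robot, y to its left, z up, the work surface at z = 0. Lengths are in m, angles in rad, forces in N, time in s.
With the tool pointing down it reaches from about 0.275 to 0.75 m from the base axis. Payload 10.2 kg.
Tool frame: the origin (TCP) lies between the finger pads; the fingertips stand 8 mm ahead of it and the grasp point (between the pads) lies 11 mm behind it; z points along the fingers, y is the line along which they close (so a half turn about z gives the same grasp; the last joint's range is limited). The gripper opens to 88 mm and grips with 3 to 60 N. Pads are 18 mm wide; open, the fingers measure 123 mm over their backs; the gripper's body (75 mm by 187 mm) begins 45 mm behind the grasp point.
Start: joints at [1.091, 0.313, 1.498, -0, 1.331, -0.223], TCP at [0.133, 0.508, 0.247] pointing down, gripper open.
Joint ranges: [-2.94, 2.94], [-0.97, 2.17], [0.19, 2.56], [-1.23, 4.37], [0.02, 3.11], [-2.88, 2.88]. Speed limits (rad/s): [2.39, 2.39, 3.01, 3.14, 3.14, 3.14].

## Interface

Orientations are given as a rotation vector (axis times angle).
In Python, from rig import sensors, read_camera, get_calibration, workorder, trace, mark_of gives the robot as it stands. The module is installed in compiled form; this text tells all that it offers.
- The arm moves only by the tool carry_out, never from a script. Its argument "moves" is a list that holds one entry, the list of rows, each a list of 5 numbers: the gripper command: -1 is shut, 1 is fully open, values between are in proportion, then the shift along the tool's x, y, z in mm, then the turn about the tool's z in degrees. A call has 1 to 20 rows; each row is the pose to reach, as a shift and turn from the pose commanded when the call began, along the tool's axes at that moment; what a row does not reach only later rows make up. A row lasts 1/10 s, in which the tool goes at most 50 mm and 8.59 degrees, less where a joint would pass 70% of its speed; a pose out of reach is approached as far as the arm can. A call with a gripper value outside its range is refused whole. The fingers move at their own pace and stop on an object; "grip_force" is the grip in N (left out, the last holds). Time passes only in rows, so rows that repeat a pose let the fingers close. It gives the time, the measured TCP pose, the force, the opening and the grip force at its end, in the units of the state.
- sensors.state(): the state, without advancing time (a new reading comes with each control period).
- read_camera(name): name is "scene" or "top" or "wrist"; returns the picture (400x640x3 uint8, red, green, blue); there is no depth.
- get_calibration(name): a dict with "fx", "fy", "cx", "cy" (pixels), "dist_coeffs" ([k1, k2, p1, p2, k3] as OpenCV has them; the pictures are not rectified), "xyz" and "orientation" of the camera in the world. Camera axes: x right, y down, z forward; pixel columns grow to the right and rows downward; lengths in m; the calibration is good to about 2 mm. A picture is of the moment at which its call begins: read the wrist's pose just before it. get_calibration takes no time and is no camera call; for the wrist camera it gives the pose at the moment of the call.
- workorder.finish_job(): hands the job in; it is judged then, once.
Trained networks look in the newest picture that a camera, given by its name, has taken for a name from the list of things; names that differ only in an ending like _2 or _b are one class to them, and where a whole thing is asked for, a point or a joint stands for the part that bears it (a point fixed in the world has none). Each returns a list of dicts, best first, with "p" (0 to 1); they miss things now and then, are a little off and sometimes report something else, mostly with a low value. They report only what shows in the picture. A call takes as long as a camera call.
- trace(camera, thing): "mask" (400x640 bool, what is visible of it) and "point" ([row, column] in pixels, amid what is visible of it).
- mark_of(camera, thing): "point" ([row, column] in pixels: a listed point, or the origin of a listed thing).
The state is a dict: "time_s": time; "joints": joint angles; "qvel": joint speeds; "tau": joint torques, N m; "tool_pos": TCP position; "eef_rot": TCP orientation; "force": force on the tool from outside, world axes, zero at the start; "ft_torque": the same for the moment, N m; "opening": finger opening in m; "grasp_force": force on a finger pad.
Only numpy, scipy, OpenCV 4.12 (cv2) and the standard library are available. Lean on these libraries where they do the work, as an engineer would, in place of code of your own. Each camera call takes 0.05 s, during which the arm holds its last target. There are 200 camera calls.

## Working session

There is one attempt and no reset: what is moved stays moved. The work goes in short steps, Python scripts to look and compute and a tool call to move; the robot and the scene stay as the last step left them, time stands still between calls to the robot, and variables do not carry over. Pictures are saved under pics/ and viewed, at most 10 in all, crops included, and the job is handed in when it is done.

Besides the shell and the picture viewer there is one more tool, called after ">>>" as name(argument=value, ...) on one line, values as JSON. carry_out: Moves the arm, as the interface text tells. Its arguments: {"type":"object","properties":{"moves":{"type":"array"},"grip_force":{"type":"number"}},"required":["moves"]}

```bash
mkdir -p pics; cat > h.py <<'E'
import numpy as np, cv2
from rig import sensors, read_camera, get_calibration, workorder, trace, mark_of
from scipy.spatial.transform import Rotation as R
def cal(n):
    c=get_calibration(n); o=np.array(c["orientation"],float)
    Rm=R.from_rotvec(o).as_matrix() if o.shape==(3,) else (o if o.shape==(3,3) else R.from_quat(o).as_matrix())
    K=np.array([[c["fx"],0,c["cx"]],[0,c["fy"],c["cy"]],[0,0,1]])
    return K,np.array(c["dist_coeffs"],float),np.array(c["xyz"]),Rm
def ray(n,pt,C=None):
    K,d,t,Rm=C or cal(n)
    u=cv2.undistortPoints(np.array([[[pt[1],pt[0]]]],float),K,d)[0,0]
    v=Rm@np.array([u[0],u[1],1]); return t,v/np.linalg.norm(v)
def onz(n,pt,z,C=None):
    t,v=ray(n,pt,C); return t+v*(z-t[2])/v[2]
def tri(rs):
    A=sum(np.eye(3)-np.outer(v,v) for t,v in rs); b=sum((np.eye(3)-np.outer(v,v))@t for t,v in rs)
    p=np.linalg.solve(A,b); return p,[np.linalg.norm(np.cross(p-t,v))*1e3 for t,v in rs]
def proj(n,P,C=None):
    K,d,t,Rm=C or cal(n)
    return cv2.projectPoints(np.atleast_2d(P).astype(float),cv2.Rodrigues(Rm.T)[0],-Rm.T@t,K,d)[0][:,0,:]
def save(n,f): cv2.imwrite("pics/"+f,cv2.cvtColor(read_camera(n),cv2.COLOR_RGB2BGR))
np.set_printoptions(precision=4,suppress=True)
E
python3 - <<'E'
from h import *
print(get_calibration("top"),get_calibration("scene"))
ims=[]
for n in ("scene","top"):
    im=read_camera(n); cv2.imwrite(f"pics/{n}0.png",im[:,:,::-1])
for th in ["station","wheel_centre","disc_seat","window","thermometer","tip","dock","petri_dish","crucible","jar"]:
    rs=[]
    for n in ("scene","top"):
        m=mark_of(n,th)
        if m: rs.append(ray(n,m[0]["point"])); print(th,n,np.round(m[0]["point"],1),round(m[0]["p"],2))
    if len(rs)==2: print("   ",*tri(rs))
s=sensors.state(); print(s)
E
```

```text
{'fx': 392.8559143699683, 'fy': 392.8559143699683, 'cx': 319.72456892810305, 'cy': 203.5669468549244, 'dist_coeffs': array([-0.0451,  0.    ,  0.    ,  0.    ,  0.    ]), 'xyz': array([0.4202, 0.2508, 0.9454]), 'orientation': array([-2.1083,  2.1364, -0.2096])} {'fx': 422.04936482834887, 'fy': 422.04936482834887, 'cx': 325.379283505182, 'cy': 193.89318198749532, 'dist_coeffs': array([0.019, 0.   , 0.   , 0.   , 0.   ]), 'xyz': array([ 0.1709, -0.1032,  0.7585]), 'orientation': array([-2.2781,  1.005 , -0.3547])}
station scene [212.  274.4] 0.63
station top [246.5 268.2] 0.61
    [0.5048 0.3666 0.0048] [np.float64(5.397498102057651), np.float64(5.397498102057648)]
wheel_centre scene [189.3 265.6] 0.81
wheel_centre top [238.4 265.7] 0.93
    [0.507  0.3688 0.0829] [np.float64(5.628299558065185), np.float64(5.6282995580652795)]
disc_seat top [236. 240.] 0.67
window scene [161.3 274.3] 0.85
thermometer scene [239.5 375.3] 0.81
dock scene [223.4 408.9] 0.65
dock top [214.2 366.9] 0.78
    [0.5817 0.1163 0.1154] [np.float64(36.965250780526794), np.float64(36.965250780526816)]
petri_dish sc
[... 228 characters left out ...]
.1782 -0.0234] [np.float64(1.2070342456131784), np.float64(1.2070342456131846)]
jar scene [181.4 368.7] 0.79
jar top [162.4 314. ] 0.84
    [0.704  0.2562 0.0249] [np.float64(2.6686644780929836), np.float64(2.668664478093148)]
{'time_s': 1.1, 'joints': array([ 1.0906,  0.3129,  1.4977,  0.    ,  1.331 , -0.2234]), 'qvel': array([ 0.0005,  0.0016,  0.0006, -0.0013, -0.0004,  0.0004]), 'tau': array([  0.0006, -40.212 , -25.2427,   0.0696,   0.0319,  -0.    ]), 'tool_pos': array([0.1334, 0.5078, 0.2467]), 'eef_rot': array([-0.4023, -3.1157,  0.    ]), 'force': array([-0.2647,  0.4934,  0.706 ]), 'ft_torque': array([ 0.0207, -0.0086, -0.0043]), 'grasp_force': 0.0, 'opening': 0.08803097409650461}
```

View pics/scene0.png

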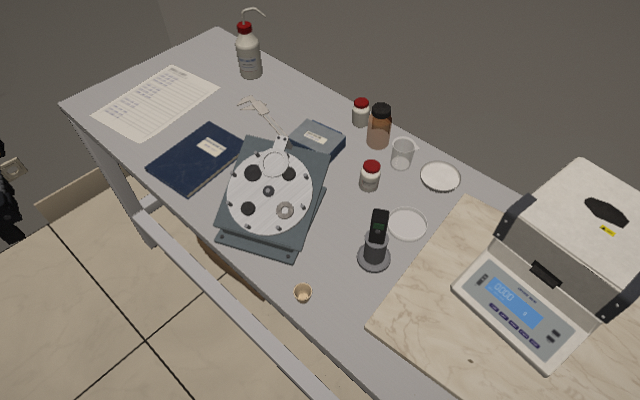

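View pics/top0.png

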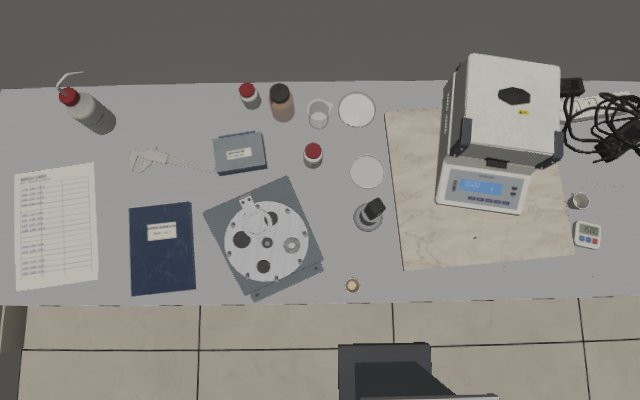

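```bash
python3 - <<'E'
from h import *
s=sensors.state(); T=R.from_rotvec(s["eef_rot"]).as_matrix()
K,d,t,Rm=cal("wrist"); print("K",K[0],"cam in tool",T.T@(t-s["tool_pos"]),"\n",T.T@Rm)
print("T",T)
for th in("dock","thermometer","crucible"):
  for n in("top","scene"):
    m=trace(n,th)
    for q in m[:2]: 
        r,c=np.nonzero(q["mask"]); print(th,n,q["point"],round(q["p"],2),r.min(),r.max(),c.min(),c.max())
print(onz("top",[219,367],0),onz("top",[220,257],.136),onz("scene",[162,275],.136))
E
```

```text
K [348.6987   0.     319.6171] cam in tool [ 0.0675  0.001  -0.1385] 
 [[ 0.001  -0.9646 -0.2639]
 [ 1.      0.001   0.0004]
 [-0.0001 -0.2639  0.9646]]
T [[-0.9672  0.254  -0.    ]
 [ 0.254   0.9672 -0.    ]
 [ 0.     -0.     -1.    ]]
dock top [219.3, 362.7] 0.9 204 231 354 380
dock scene [256.7, 372.8] 0.91 244 271 357 390
thermometer top [209.3, 373.7] 0.72 197 221 361 384
thermometer scene [230.4, 375.5] 0.98 208 248 366 388
crucible top [283.8, 350.3] 0.6 277 293 344 359
crucible scene [294.3, 302.3] 0.84 282 303 293 311
crucible scene [229.2, 379.4] 0.55 209 248 365 388
[0.5646 0.1306 0.    ] [0.5447 0.3772 0.136 ] [0.5381 0.374  0.136 ]
```

>>> carry_out(moves=[[[1, -45, -9, -4, -6], [1, -90, -18, -8, -12], [1, -135, -27, -12, -18], [1, -180, -36, -16, -24], [1, -225, -45, -20, -30], [1, -270, -54, -24, -35], [1, -310, -63, -28, -35], [1, -347, -72, -30, -35], [1, -347, -72, -30, -35], [1, -347, -72, -30, -35], [1, -347, -72, -30, -35]]])

```text
time_s: 2.5
tool_pos: [0.4498, 0.3506, 0.2767]
eef_rot: [0.555, -3.092, -0.0]
force: [-0.2, -0.1, 0.4]
opening: 0.0883
grasp_force: 0.0
```

```bash
python3 - <<'E'
from h import *
s=sensors.state(); print(s["tool_pos"],s["eef_rot"],s["joints"],s["time_s"],s["force"])
save("wrist","w1.png")
for th in ["wheel_centre","disc_seat","window","dock","thermometer","crucible"]:
    m=mark_of("wrist",th)
    for q in m[:2]: print(th,np.round(q["point"],1),round(q["p"],2))
E
```

```text
[0.4498 0.3506 0.2767] [ 0.5548 -3.0919 -0.0002] [ 0.4566  0.3956  1.3039  0.0002  1.4424 -1.4693] 2.5 [-0.2063 -0.1468  0.3796]
wheel_centre [222.7 313.6] 0.92
disc_seat [254.9 359. ] 0.88
disc_seat [ 70.  189.2] 0.6
dock [187.3 116. ] 0.87
thermometer [200.9  77. ] 0.55
crucible [ 68.4 190.2] 0.76
```

View pics/w1.png

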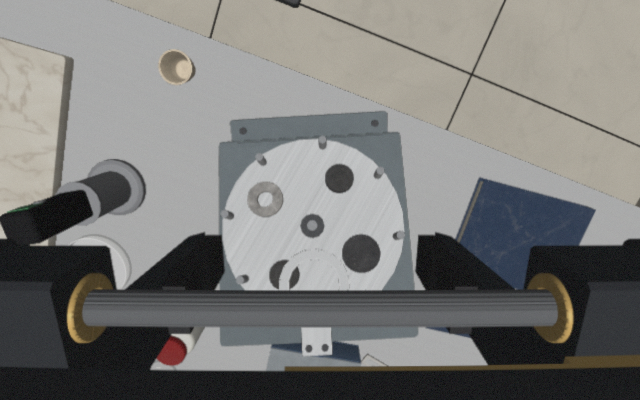

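```bash
cat > model.py <<'E'
from h import *
from scipy.optimize import least_squares
A=np.radians(25)
def wheel2w(p,P):  # p: x,y,yaw of wheel centre; P in slope frame (x uphill,y left,z normal), origin wheel centre
    B=R.from_euler("z",p[2])*R.from_euler("y",-A)
    return np.array([p[0],p[1],.085])+B.apply(np.atleast_2d(P))
def pol(r,a,z): return np.array([r*np.cos(a),r*np.sin(a),z])
def pts(p):
    th=p[3]; pins=[pol(.084,th+np.pi/8+k*np.pi/4,.011) for k in range(8)]
    return wheel2w(p,pins)
E
python3 - <<'E'
from model import *
C=cal("wrist")
im=read_camera("wrist")
dm=trace("wrist","disc_seat")
for q in dm[:3]: print(q["p"],q["point"],q["mask"].sum())
m=dm[0]["mask"]; r,c=np.nonzero(m); print("mask",r.mean(),c.mean(),r.min(),r.max(),c.min(),c.max())
# dark disc by threshold in a local patch
g=im[225:285,330:395].mean(2)<70; n,l,st,ce=cv2.connectedComponentsWithStats(g.astype(np.uint8)); k=1+np.argmax(st[1:,4]); disc=ce[k]+[330,225]; print("disc",disc,st[k])
pin=np.array([[262,160],[322,141],[380,174],[400,236],[228,215],[243,279]],float)
hub=np.array([313,223.5]); win=np.array([314.5,275])
def f(p,full=False):
    pp=proj("wrist",pts(p),C); D=np.linalg.norm(pin[:,None]-pp[None],axis=2).argmin(1)
    o=[(pp[D]-pin).ravel(), proj("wrist",wheel2w(p,[0,0,.005]),C)[0]-hub, proj("wrist",wheel2w(p,pol(.055,p[3],.006)),C)[0]-disc, 
       (proj("wrist",wheel2w(p,[.055,0,.031]),C)[0]-win)*.5]
    return np.concatenate(o)
best=min((least_squares(f,[.507,.369,.35,t],loss="soft_l1") for t in (.8,1.,1.2)),key=lambda s:s.cost)
print(best.x,best.cost); print(f(best.x).reshape(-1,2))
np.save("p.npy",best.x)
o=im[:,:,::-1].copy(); p=best.x
def dr(P,col):
    for q in proj("wrist",wheel2w(p,P),C): cv2.circle(o,tuple(int(round(v)) for v in q),1,col,-1)
an=np.linspace(0,2*np.pi,90)
dr([pol(.092,a,0) for a in an],(0,255,0)); dr([np.array([.055,0,.031])+pol(.023,a,0) for a in an],(0,0,255))
dr([pol(.055,p[3],.006)+pol(.019,a,0) for a in an],(255,255,0)); 
for z in(0,.011,.022): dr([pol(.084,p[3]+np.pi/8+k*np.pi/4,z) for k in range(8)],(255,0,255))
cv2.imwrite("pics/w1o.png",cv2.resize(o[110:330,190:440],None,fx=2.6,fy=2.6))
E
```

```text
0.96 [219.7, 314.2] 22073
0.59 [250.1, 114.1] 1245
mask 217.5249852761292 313.10519639378424 135 290 221 404
disc [361.3619 252.4041] [ 14  10  36  36 970]
[0.5043 0.3642 0.4181 0.9988] 8.544736804178369
[[-0.2192 -0.6275]
 [ 0.9721  1.5705]
 [-0.828  -1.3171]
 [-1.225  -0.8407]
 [ 0.3407 -0.5561]
 [ 0.3286 -0.2738]
 [-0.1661  1.7371]
 [ 0.431   0.471 ]
 [ 0.1326  4.6261]]
```

View pics/w1o.png

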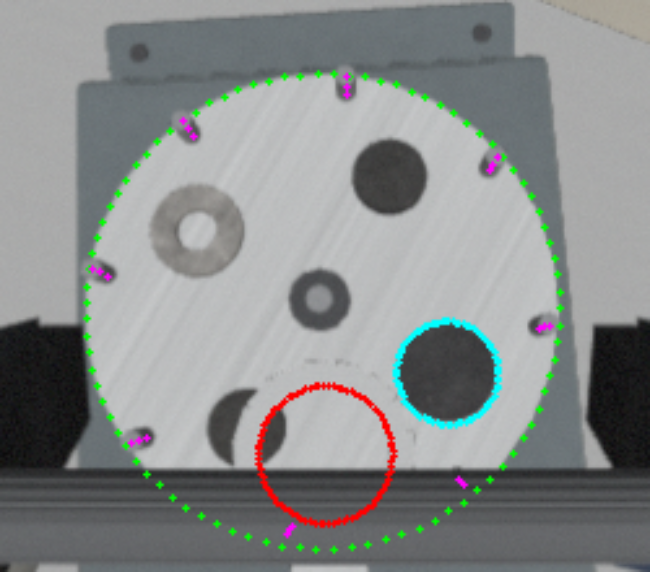

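```bash
cat >> model.py <<'E'
def S(h,y,z):  # station horizontal frame -> world (m)
    p=np.load("p.npy"); c,s=np.cos(p[2]),np.sin(p[2])
    return np.array([p[0]+c*h-s*y,p[1]+s*h+c*y,.085+z])
def toTool(W,s=None):
    s=s or sensors.state(); return 1e3*R.from_rotvec(s["eef_rot"]).inv().apply(W-s["tool_pos"])
def push(phi,gap=0):
    px,py=84*np.cos(phi),84*np.sin(phi)
    return S((px*np.cos(A)-12.2)/1e3,(py-21.5-gap)/1e3,(px*np.sin(A)+18)/1e3)
E
python3 - <<'E'
from model import *
d=np.radians
w=push(d(-145.3),14); print("start",w,toTool(w+[0,0,.06]))
s=sensors.state(); print(np.degrees(np.load("p.npy")[2]),s["eef_rot"])
c,sn=np.cos(np.load("p.npy")[2]),np.sin(np.load("p.npy")[2])
for ph in np.linspace(-145.3,-202.5,8):
    q=push(d(ph))-w; print(round(ph,1),1e3*np.array([-(c*q[0]+sn*q[1]),-sn*q[0]+c*q[1],-q[2]]))
E
```

```text
start [0.4698 0.2576 0.0738] [ 14.0367 -93.4627 142.941 ]
23.95685858139984 [-0.5537  3.0924  0.    ]
-145.3 [-0. 14. -0.]
-153.5 [ 5.5246 24.3014  2.5761]
-161.6 [ 9.666  35.3646  4.5073]
-169.8 [12.3403 46.965   5.7544]
-178.0 [13.4931 58.867   6.2919]
-186.2 [13.101  70.829   6.1091]
-194.3 [11.1719 82.608   5.2096]
-202.5 [ 7.7451 93.9649  3.6116]
```

>>> carry_out(moves=[[[-1, 5, -31, 45, -3.6], [-1, 10, -62, 90, -3.6], [-1, 14, -93, 138, -3.6], [-1, 14, -93, 170, -3.6], [-1, 14, -93, 203, -3.6], [-1, 14, -93, 203, -3.6], [-1, 14, -93, 203, -3.6], [-1, 14, -93, 203, -3.6]]])

```text
time_s: 3.75
tool_pos: [0.4704, 0.2582, 0.0747]
eef_rot: [-0.65, 3.072, 0.0]
force: [0.4, 0.2, 0.4]
opening: 0.0263
grasp_force: 0.0
```

```bash
python3 - <<'E'
from model import *
print(toTool(push(np.radians(-145.3),14)),sensors.state()["opening"])
save("wrist","w2.png")
E
```

```text
[ 0.7421 -0.2884  0.9193] 0.026327746468613016
```

View pics/w2.png

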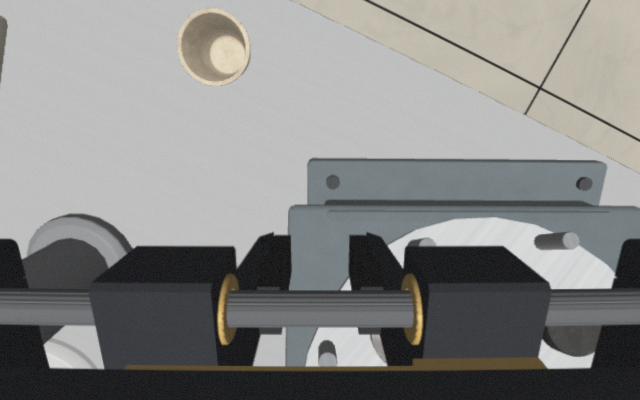

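>>> carry_out(moves=[[[-1, 0, 0, 0, 0], [-1, 0, 0, 0, 0], [-1, 0, 0, 0, 0], [-1, 0, 7, 0, 0], [-1, 0, 14, 0, 0], [-1, 3, 19, 1, 0], [-1, 5, 24, 2.5, 0], [-1, 8, 30, 3.5, 0], [-1, 10, 36, 4.5, 0], [-1, 11.5, 42, 5.5, 0], [-1, 12.5, 48, 6, 0], [-1, 13, 54, 6, 0], [-1, 13.5, 60, 6, 0], [-1, 13.3, 66, 6, 0], [-1, 13, 72, 6, 0], [-1, 12, 78, 5.5, 0], [-1, 11, 83, 5, 0], [-1, 10, 87, 4.5, 0], [-1, 9.5, 89, 4.5, 0], [-1, 9.5, 89, 4.5, 0]]])

```text
time_s: 5.8
tool_pos: [0.4252, 0.3358, 0.0693]
eef_rot: [-0.65, 3.073, 0.001]
force: [0.5, -0.3, -0.1]
opening: 0.0004
grasp_force: 0.0
```

```bash
cat > ang.py <<'E'
from model import *
# wheel angle from top and scene pictures by dark disc centroid near predicted place
p=np.load("p.npy")
for n in("top","scene"):
    im=read_camera(n); C=cal(n); g=(im.max(2)<75).astype(np.uint8)
    uv=lambda th:proj(n,wheel2w(p,pol(.055,th,.006)),C)[0]
    N,l,st,ce=cv2.connectedComponentsWithStats(g)
    hubp=proj(n,wheel2w(p,[0,0,.005]),C)[0]
    for k in range(1,N):
        if 25<st[k,4]<900 and np.linalg.norm(ce[k]-hubp)<45:
            t,v=ray(n,ce[k][::-1],C); B=(R.from_euler("z",p[2])*R.from_euler("y",-A)).as_matrix()
            a=B.T@(t-np.array([p[0],p[1],.085])); b=B.T@v; q=a+b*(.006-a[2])/b[2]
            print(n,ce[k],st[k,4],"r %.1f ang %.1f"%(1e3*np.hypot(q[0],q[1]),np.degrees(np.arctan2(q[1],q[0]))))
    cv2.imwrite(f"pics/{n}_a.png",cv2.resize(im[int(hubp[1])-60:int(hubp[1])+60,int(hubp[0])-70:int(hubp[0])+70,::-1],None,fx=4,fy=4))
E
python3 ang.py
```

```text
top [254.6    221.4359] 195 r 53.8 ang 3.5
top [289.1008 230.1092] 119 r 56.2 ang -85.8
top [243.9158 253.5263] 95 r 53.9 ang 91.9
```

>>> carry_out(moves=[[[-1, -1, 2.5, -0.5, 0], [-1, -1.5, 5, -1, 0], [-1, -1.5, 5, -1, 0], [-1, -1.5, 3, -1, 0], [-1, -1, -7, -1, 0], [-1, 40, -8, -30, 0], [-1, 60, -9, -80, 0], [-1, 60, -9, -125, 0], [-1, 60, -9, -150, 0], [-1, 60, -9, -150, 0], [-1, 60, -9, -150, 0]]])

```text
time_s: 7.0
tool_pos: [0.3739, 0.3024, 0.2188]
eef_rot: [0.649, -3.074, 0.0]
force: [0.4, 0.0, -0.2]
opening: 0.0003
grasp_force: 0.0
```

```bash
cat > fit2.py <<'E'
from model import *
import sys
C=cal("wrist"); im=read_camera("wrist"); p=np.load("p.npy"); g=(im.max(2)<75).astype(np.uint8)
hp=proj("wrist",wheel2w(p,[0,0,.005]),C)[0]
N,l,st,ce=cv2.connectedComponentsWithStats(g)
B=(R.from_euler("z",p[2])*R.from_euler("y",-A)).as_matrix()
for k in range(1,N):
    if 60<st[k,4]<4000 and np.linalg.norm(ce[k]-hp)<110:
        t,v=ray("wrist",ce[k][::-1],C)
        a=B.T@(t-np.array([p[0],p[1],.085])); b=B.T@v; q=a+b*(.006-a[2])/b[2]
        print(ce[k],st[k],"r %.1f ang %.1f"%(1e3*np.hypot(q[0],q[1]),np.degrees(np.arctan2(q[1],q[0]))))
o=im[:,:,::-1].copy(); p[3]=float(sys.argv[2])
def dr(P,col):
    for q in proj("wrist",wheel2w(p,P),C): cv2.circle(o,tuple(int(round(v)) for v in q),1,col,-1)
an=np.linspace(0,2*np.pi,60)
dr([pol(.092,a,0) for a in an],(0,255,0)); dr([np.array([.055,0,.031])+pol(.023,a,0) for a in an],(0,0,255))
dr([pol(.055,p[3],.006)+pol(.019,a,0) for a in an],(255,255,0))
for z in(0,.022): dr([pol(.084,p[3]+np.pi/8+k*np.pi/4,z) for k in range(8)],(255,0,255))
r0,c0=int(max(0,hp[1]-90)),int(max(0,hp[0]-130)); cv2.imwrite("pics/"+sys.argv[1],cv2.resize(o[r0:r0+230,c0:c0+260],None,fx=2.6,fy=2.6))
E
python3 fit2.py w3.png 0; python3 ang.py
```

```text
[319.7744 296.6842] [289 296  63   3 133] r 38.3 ang -176.1
top [255.7409 220.7927] 193 r 53.9 ang 0.5
top [289.6154 231.4188] 117 r 55.9 ang -89.0
top [243.7951 253.3852] 122 r 54.0 ang 91.5
scene [293.0638 196.8014] 141 r 56.2 ang -92.0
```

View pics/w3.png

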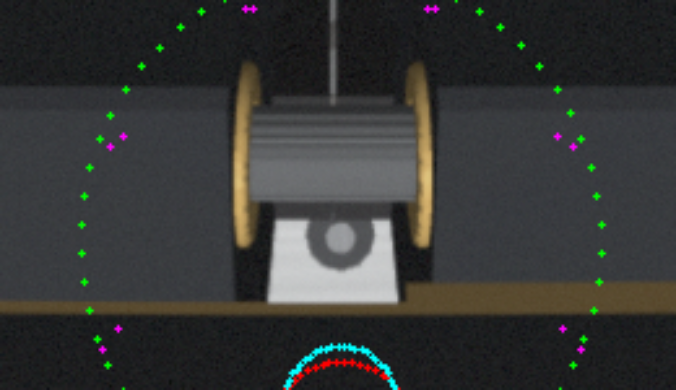

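>>> carry_out(moves=[[[1, -30, 1, -35, 0], [1, -70, 2, -71, 0], [1, -115, 3, -71, 0], [1, -150, 3.5, -71, 0], [1, -164, 3.5, -71, 0], [1, -164, 3.5, -71, 0], [1, -164, 3.5, -71, 0]]])

```text
time_s: 7.85
tool_pos: [0.5219, 0.3723, 0.2891]
eef_rot: [0.65, -3.072, 0.001]
force: [-0.0, -0.8, -0.2]
opening: 0.0541
grasp_force: 0.0
```

```bash
python3 fit2.py w4.png 0; python3 - <<'E'
from h import *
for n in("wrist","top","scene"):
  read_camera(n)
  for th in ("dock","thermometer","window","disc_seat"):
    m=mark_of(n,th)
    for q in m[:1]: print(n,th,np.round(q["point"],1),round(q["p"],2))
E
```

```text
[374.9052 147.0722] [361 134  29  28 443] r 54.6 ang 91.3
[263.8464 151.7682] [248 136  29  28 371] r 53.0 ang -86.2
[319.8575 204.3053] [301 187  37  36 786] r 54.8 ang 1.3
wrist dock [111.4 115.7] 0.75
wrist thermometer [115.6  82.4] 0.56
wrist window [141.3 323. ] 0.55
wrist disc_seat [204.8 319.4] 0.92
top dock [215.6 368.3] 0.8
top thermometer [212.1 370.2] 0.61
top window [224.6 258.5] 0.48
top disc_seat [217.5 254.6] 0.97
scene dock [257.1 374.6] 0.6
scene thermometer [238.4 375.5] 0.82
scene window [163.2 271.6] 0.96
scene disc_seat [166.6 276.6] 0.83
```

View pics/w4.png

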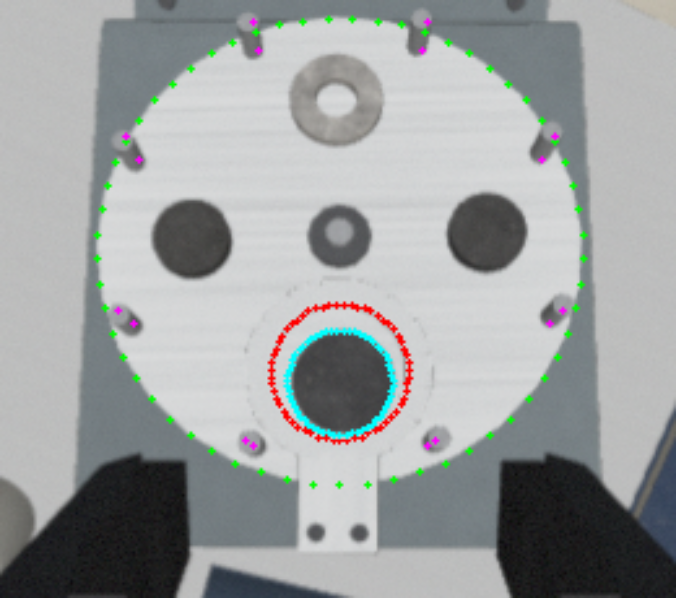

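```bash
python3 - <<'E'
from model import *
C=cal("wrist"); p0=np.load("p.npy")
# crop px -> full px
hp=proj("wrist",wheel2w(p0,[0,0,.005]),C)[0]; r0,c0=int(max(0,hp[1]-90)),int(max(0,hp[0]-130))
top=np.array([[248,22],[421,20],[124,145],[551,138],[119,315],[562,303],[247,440],[438,434]])/2.6+[c0,r0]
hub=np.array([340,233])/2.6+[c0,r0]
D=np.array([[374.9,147.07],[263.85,151.77],[319.86,204.3]])
def f(p):
    pp=proj("wrist",wheel2w(p,[pol(.084,p[3]+np.pi/8+k*np.pi/4,.021) for k in range(8)]),C)
    k=np.linalg.norm(top[:,None]-pp[None],axis=2).argmin(1)
    dd=proj("wrist",wheel2w(p,[pol(.055,p[3]+a,.005) for a in(np.pi/2,-np.pi/2,0)]),C)
    return np.concatenate([(pp[k]-top).ravel(),(dd-D).ravel(),proj("wrist",wheel2w(p,[0,0,.009]),C)[0]-hub])
s=least_squares(f,[*p0[:3],0.02],loss="soft_l1"); print(s.x,s.cost); print(f(s.x).reshape(-1,2))
print("win",proj("wrist",wheel2w(s.x,[.055,0,.031]),C),"ring centre seen col",c0+340/2.6,"post col",c0+338/2.6)
np.save("p2.npy",s.x)
E
```

```text
[ 0.5045  0.3644  0.4549 -0.0131] 7.328833483442218
[[ 0.1784  1.2785]
 [-0.0218  0.2394]
 [ 0.1171 -0.5991]
 [-0.0674 -2.1176]
 [ 0.4742  0.2355]
 [-0.0048  0.8972]
 [ 0.8883  0.8101]
 [-0.3654  1.5684]
 [ 0.2648 -0.6404]
 [-1.6258 -2.5956]
 [-0.1406 -0.5775]
 [-0.2707 -0.1004]]
win [[320.0713 199.4105]] ring centre seen col 318.7692307692308 post col 318.0
```

```bash
python3 - <<'E'
from model import *
print(onz("scene",[257.1,374.6],0),onz("wrist",[111.4,115.7],0),onz("top",[217.6,367],0))
print(tri([ray("scene",[238.4,375.5]),ray("wrist",[115.6,82.4])]),tri([ray("scene",[238.4,375.5]),ray("top",[212.1,370.2])]))
im=read_camera("top"); cv2.imwrite("pics/t5.png",cv2.resize(im[185:240,340:400,::-1],None,fx=9,fy=9,interpolation=cv2.INTER_CUBIC))
s=sensors.state(); print(toTool(np.array([.56,.128,.30])),s["tool_pos"])
E
```

```text
[0.5709 0.1281 0.    ] [0.5724 0.1256 0.    ] [0.568  0.1305 0.    ]
(array([0.5705, 0.1314, 0.0692]), [np.float64(1.8076457627759352), np.float64(1.8076457627759015)]) (array([0.5695, 0.1317, 0.0682]), [np.float64(0.4633619742280221), np.float64(0.4633619742279591)])
[  64.6433 -238.8014   -9.8196] [0.5224 0.3725 0.2902]
```

View pics/t5.png

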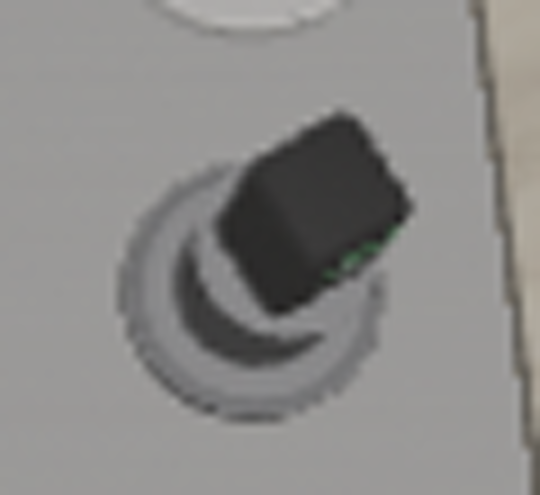

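>>> carry_out(moves=[[[1, 10, -45, 0, -6], [1, 20, -90, 0, -12], [1, 31, -135, 5, -12], [1, 42, -180, 15, -12], [1, 50, -220, 25, -12], [1, 54.5, -240, 30, -12], [1, 54.5, -240, 30, -12], [1, 54.5, -240, 30, -12]]])

```text
time_s: 9.5
tool_pos: [0.5697, 0.1314, 0.2605]
eef_rot: [-0.967, 2.989, 0.0]
force: [0.1, 0.7, -0.2]
opening: 0.0882
grasp_force: 0.0
```

```bash
python3 - <<'E'
from model import *
s=sensors.state(); print(s["tool_pos"],np.degrees(R.from_rotvec(s["eef_rot"]).as_euler("zyx")),s["joints"])
C=cal("wrist"); im=read_camera("wrist")
m=trace("wrist","thermometer"); print([(q["p"],q["point"],q["mask"].sum()) for q in m[:2]])
im=im.copy()
if m:
    cn,_=cv2.findContours(m[0]["mask"].astype(np.uint8),0,2); c=max(cn,key=cv2.contourArea)
    print("rect",cv2.minAreaRect(c))
for P in ([.57,.131,.151],[.57,.131,.07]): print(proj("wrist",P,C))
cv2.imwrite("pics/w6.png",im[100:330,190:450,::-1].repeat(2,0).repeat(2,1))
E
```

```text
[0.5697 0.1314 0.2605] [ 144.1393    0.0115 -179.9801] [ 0.0262  0.4373  1.285   0.0003  1.419  -2.1705]
[(0.82, [177.3, 318.7], np.int64(2604))]
rect ((316.80999755859375, 178.82998657226562), (49.9217414855957, 63.922454833984375), 8.130102157592773)
[[318.1411 193.5371]]
[[318.5452 171.6334]]
```

View pics/w6.png

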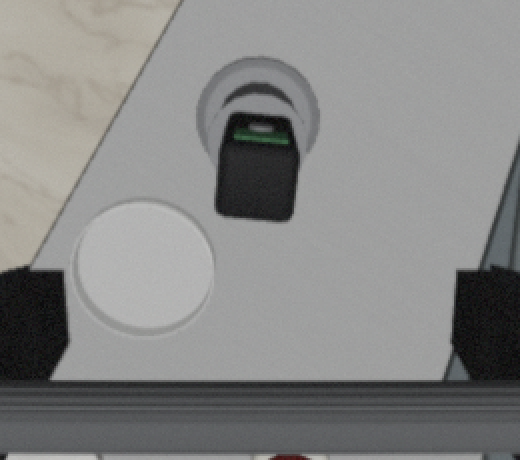

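>>> carry_out(moves=[[[0.3, 0, 0, 40, 4.5], [0.3, 0, 0, 80, 4.5], [0.3, 0, 0, 115, 4.5], [0.3, 0, 0, 140, 4.5], [0.3, 0, 0, 151, 4.5], [0.3, 0, 0, 151, 4.5], [-1, 0, 0, 151, 4.5], [-1, 0, 0, 151, 4.5], [-1, 0, 0, 151, 4.5], [-1, 0, 0, 151, 4.5], [-1, 0, 0, 151, 4.5], [-1, 0, 0, 151, 4.5], [-1, 0, 0, 151, 4.5]]], grip_force=15)

```text
time_s: 10.9
tool_pos: [0.5702, 0.131, 0.1101]
eef_rot: [-0.849, 3.023, -0.001]
force: [-0.6, -0.2, 5.5]
opening: 0.0297
grasp_force: 15.0
```

>>> carry_out(moves=[[[-1, 0, 0, -14, 0], [-1, 0, 0, -28, 0], [-1, 0, 0, -28, 0], [-1, 5, 0, -28, 0], [-1, 10, 0, -27, 0], [-1, 15, 0, -26, 0], [-1, 20, 0, -25, 0], [-1, 25, 0, -24, 0], [-1, 30, 0, -23, 0], [-1, 34, 0, -22, 0], [-1, 38, 0, -21, 0], [-1, 41, 0, -20, 0], [-1, 41, 0, -20, 0], [-1, 41, 0, -20, 0]]], grip_force=10)

```text
time_s: 12.3
tool_pos: [0.5344, 0.1096, 0.129]
eef_rot: [0.849, -3.023, -0.0]
force: [0.3, 0.2, -0.7]
opening: 0.0301
grasp_force: 10.0
```

```bash
python3 - <<'E'
from model import *
s=sensors.state(); print(s["tool_pos"],s["force"],s["opening"],s["time_s"])
a=read_camera("scene"); b=read_camera("wrist")
C=cal("wrist"); print("grasp px wrist",proj("wrist",s["tool_pos"]+[0,0,.011],C),"scene",proj("scene",s["tool_pos"]+[0,0,.011]))
A1=cv2.resize(a[200:285,330:420,::-1],None,fx=4.4,fy=4.4,interpolation=cv2.INTER_CUBIC); B1=b[100:350,200:440,::-1]
h=max(A1.shape[0],B1.shape[0]); o=np.zeros((h,A1.shape[1]+B1.shape[1],3),np.uint8); o[:A1.shape[0],:A1.shape[1]]=A1; o[:B1.shape[0],A1.shape[1]:]=B1
cv2.imwrite("pics/piv.png",o)
for n in("scene","wrist"):
  for th in("tip","thermometer"):
    m=mark_of(n,th); print(n,th,[(np.round(q["point"],1),round(q["p"],2)) for q in m[:2]])
E
```

```text
[0.5344 0.1096 0.129 ] [ 0.2904  0.2252 -0.7188] 0.030054116492159954 12.3
grasp px wrist [[317.6124 270.9511]] scene [[376.963  235.3383]]
scene tip []
scene thermometer [(array([240.5, 374.6]), 0.56), (array([211.7, 274.1]), 0.31)]
wrist tip []
wrist thermometer [(array([269.4, 318.6]), 0.86)]
```

View pics/piv.png

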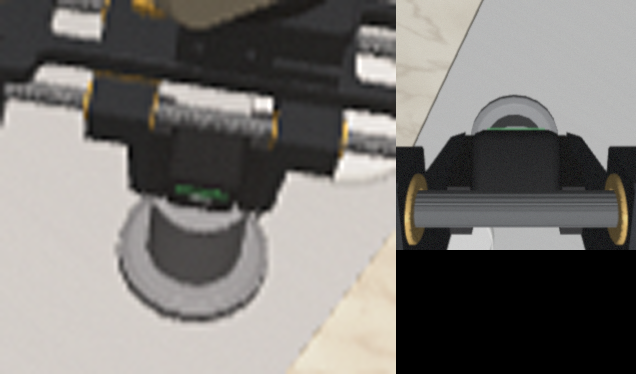

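>>> carry_out(moves=[[[-1, 11, 0, -22, 0], [-1, 22, 0, -45, 0], [-1, 33, 0, -67, 0], [-1, 33, 0, -90, 0], [-1, 33, 0, -110, 0], [-1, 33, 0, -110, 0], [-1, 33, 0, -110, 0]]], grip_force=30)

```text
time_s: 13.3
tool_pos: [0.5063, 0.0925, 0.2384]
eef_rot: [0.85, -3.024, -0.0]
force: [-1.2, -0.2, -2.3]
opening: 0.0298
grasp_force: 30.0
```

```bash
cat > tilt.py <<'E'
from model import *
import sys
s=sensors.state(); T=R.from_rotvec(s["eef_rot"]).as_matrix(); g=s["tool_pos"]-.011*T[:,2]
print(s["tool_pos"],s["force"],s["opening"],s["time_s"])
def therm(al,zg,P): # thermometer points; pivot about tool y at grasp point, thermometer z=zg there; al lean of top to +x_tool
    P=np.atleast_2d(P)-[0,0,zg]
    zt=-T[:,2]*np.cos(al)+T[:,0]*np.sin(al); yt=T[:,1]; xt=np.cross(yt,zt)
    return g+P@np.array([xt,yt,zt])
if __name__=="__main__":
    al,zg=np.radians(float(sys.argv[1])),float(sys.argv[2])/1e3
    an=np.linspace(0,2*np.pi,40); out=[]
    for n in("scene","top"):
        im=read_camera(n)[:,:,::-1]; f=6; c=proj(n,therm(al,zg,[0,0,0]))[0]; c0,r0=int(c[0])-28,int(c[1])-45
        o=cv2.resize(im[r0:r0+90,c0:c0+65],None,fx=f,fy=f,interpolation=cv2.INTER_CUBIC)
        def dr(P,col):
            for q in (proj(n,therm(al,zg,P))-[c0,r0]+.5)*f: cv2.circle(o,tuple(int(v) for v in q),1,col,-1)
        dr([[.024*np.cos(a),.024*np.sin(a),0] for a in an],(0,0,255))
        dr([[.006*np.cos(a),.006*np.sin(a),-.055] for a in an],(0,255,0)); dr([[.01*np.cos(a),.01*np.sin(a),-.035] for a in an],(255,255,0))
        e=np.linspace(-.015,.015,8)
        for z in (.006,.081):
            dr([[x,sg*.015,z] for x in e for sg in(-1,1)]+[[sg*.015,x,z] for x in e for sg in(-1,1)],(0,255,255))
        out.append(o)
        for th in("tip","thermometer"):
            m=mark_of(n,th); print(n,th,[(np.round(q["point"],1),round(q["p"],2)) for q in m[:1]], "pred",proj(n,therm(al,zg,[0,0,-.055 if th=="tip" else 0])))
    cv2.imwrite("pics/"+sys.argv[3],np.hstack(out))
E
python3 tilt.py 26 52 tilt1.png
```

```text
[0.5063 0.0925 0.2384] [-1.2139 -0.2128 -2.2802] 0.02978901533314497 13.3
scene tip [] pred [[378.5154 224.5653]]
scene thermometer [(array([221. , 377.5]), 0.95)] pred [[379.7165 218.9253]]
top tip [(array([215.6, 383. ]), 0.62)] pred [[383.0831 216.3194]]
top thermometer [(array([221.8, 394. ]), 0.49)] pred [[394.2676 222.7137]]
```

View pics/tilt1.png

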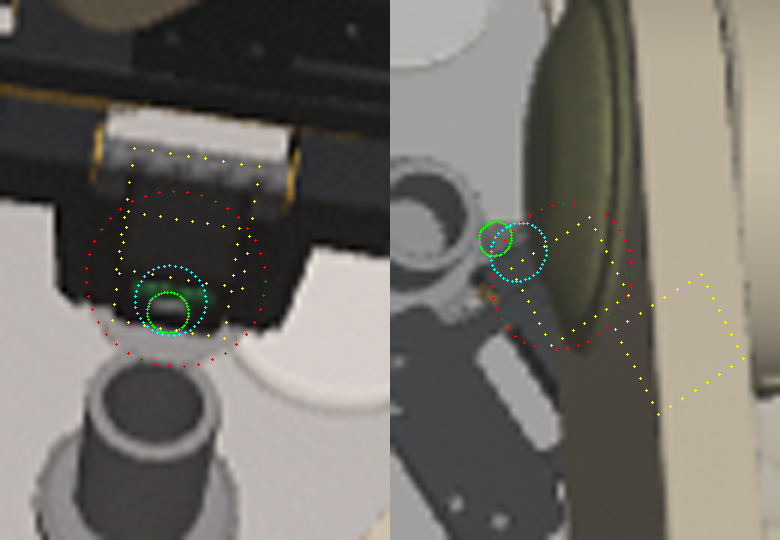

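```bash
cat > aim.py <<'E'
from tilt import *
AL,ZG=np.radians(25.5),.051
p=np.load("p.npy"); p[:2]=[.5044,.3643]
u=np.array([np.cos(p[2]),np.sin(p[2]),0]); n=-np.sin(A)*u+np.array([0,0,np.cos(A)])
ax=-np.sin(AL)*u+np.array([0,0,np.cos(AL)])
def tcp(z): return wheel2w(p,[.055,0,z])[0]+(.055+ZG)*ax-[0,0,.011]
def cur(): # est. tip in wheel frame mm
    q=therm(AL,ZG,[0,0,-.055])[0]-np.array([p[0],p[1],.085]); B=(R.from_euler("z",p[2])*R.from_euler("y",-A)).as_matrix(); return 1e3*B.T@q
if __name__=="__main__":
    print("tip in wheel frame",cur(),"yaw off deg",np.degrees(np.arctan2(-T[1,0],-T[0,0])-p[2]))
    for z in (.06,.031,.012): print(z,tcp(z),"tool delta",toTool(tcp(z)))
    print("n in tool",T.T@n,"axial force",s["force"]@n,s["force"])
E
python3 aim.py
```

```text
[0.5064 0.0925 0.2385] [-0.9342 -0.1351 -1.4681] 0.029661673079575998 13.6
tip in wheel frame [ -28.3741 -243.2233   89.1246] yaw off deg 7.43172107715513
0.06 [0.4851 0.3557 0.2473] tool delta [-118.8742  235.7868   -8.7432]
0.031 [0.4963 0.3607 0.221 ] tool delta [-131.0558  234.182    17.5253]
0.012 [0.5036 0.364  0.2038] tool delta [-139.0368  233.1305   34.7357]
n in tool [ 0.4201  0.0553 -0.9058] axial force -0.9465643374052095 [-0.9342 -0.1351 -1.4681]
```

>>> carry_out(moves=[[[-1, -15, 20, -25, 2], [-1, -35, 55, -45, 4], [-1, -55, 95, -45, 7.4], [-1, -75, 135, -45, 7.4], [-1, -95, 175, -45, 7.4], [-1, -110, 210, -40, 7.4], [-1, -119, 236, -25, 7.4], [-1, -119, 236, -9, 7.4], [-1, -119, 236, -9, 7.4], [-1, -119, 236, -9, 7.4], [-1, -119, 236, -9, 7.4]]], grip_force=40)

```text
time_s: 14.7
tool_pos: [0.4858, 0.3555, 0.2492]
eef_rot: [-0.651, 3.072, 0.0]
force: [-0.1, 0.2, -1.0]
opening: 0.0297
grasp_force: 40.0
```

```bash
python3 aim.py; python3 - <<'E'
from aim import *
for k in("top","scene"):
    read_camera(k)
    for th in("tip","thermometer","window"):
        m=mark_of(k,th); P={"tip":therm(AL,ZG,[0,0,-.055]),"thermometer":therm(AL,ZG,[0,0,0]),"window":wheel2w(p,[.055,0,.031])}[th]
        print(k,th,[(np.round(q["point"],1),round(q["p"],2)) for q in m[:1]],"pred",proj(k,P)[0][::-1])
read_camera("wrist")
for th in("tip","thermometer","window"):
    m=mark_of("wrist",th); print(th,[(np.round(q["point"],1),round(q["p"],2)) for q in m[:1]])
print("wrist pred",proj("wrist",therm(AL,ZG,[[0,0,-.055],[0,0,0]]))[:,::-1],proj("wrist",wheel2w(p,[.055,0,.031]))[:,::-1])
E
```

```text
[0.4858 0.3555 0.2492] [-0.0629  0.1841 -1.0462] 0.02973875810233598 14.7
tip in wheel frame [56.4793 -0.4816 61.523 ] yaw off deg -0.02468287631062474
0.06 [0.4851 0.3557 0.2473] tool delta [0.5752 0.4601 1.9372]
0.031 [0.4963 0.3607 0.221 ] tool delta [-11.6419   0.4659  28.2382]
0.012 [0.5036 0.364  0.2038] tool delta [-19.6462   0.4696  45.4699]
n in tool [ 0.4213 -0.0002 -0.9069] axial force -0.9554910106019168 [-0.0629  0.1841 -1.0462]
[0.4858 0.3555 0.2492] [-0.0629  0.1841 -1.0462] 0.02973875810233598 14.7
top tip [(array([213.3, 368.8]), 0.39)] pred [226.2511 256.2125]
top thermometer [] pred [234.1394 257.0439]
top window [(array([176.7, 369.6]), 0.68)] pred [223.165 255.944]
scene tip [(array([150.5, 271.1]), 0.74)] pred [154.7636 269.6973]
scene thermometer [(array([145.6, 261.9]), 0.79)] pred [144.5299 261.7381]
scene window [(array([164.7, 272.4]), 0.72)] pred [160.6519 273.1958]
tip []
thermometer [(array([268.6, 317.6]), 0.69)]
window []
wrist pred [[266.8836 317.4705]
 [269.3235 316.8851]] [[263.6325 318.3208]]
```

```bash
cat > sil.py <<'E'
from aim import *
from scipy.ndimage import shift as sh
im=read_camera("scene"); m=trace("scene","thermometer"); print([(q["p"],q["mask"].sum(),q["point"]) for q in m[:2]])
mk=m[0]["mask"]; r,c=np.nonzero(mk); print("ext",r.min(),r.max(),c.min(),c.max())
an=np.linspace(0,2*np.pi,24)
ci=lambda rr,z:[[rr*np.cos(a),rr*np.sin(a),z] for a in an]
def ren(al,zg,dx,dy):
    k=np.zeros((400*4,640*4),np.uint8)
    for a,b in((ci(.024,0),ci(.024,.006)),(ci(.01,-.035),ci(.01,0)),(ci(.006,-.055),ci(.006,-.035))):
        q=proj("scene",therm(al,zg,a+b))+[dx,dy]+.5
        cv2.fillConvexPoly(k,cv2.convexHull((q*4).astype(np.int32)),1)
    return cv2.resize(k,(640,400),interpolation=cv2.INTER_AREA)>0
# edge based: compare using gradient along model outline below collar
g=cv2.cvtColor(im,cv2.COLOR_RGB2GRAY).astype(float); gx,gy=cv2.Sobel(cv2.GaussianBlur(g,(0,0),.7),-1,1,0),cv2.Sobel(cv2.GaussianBlur(g,(0,0),.7),-1,0,1); E=np.hypot(gx,gy)
res=[]
for al in range(16,38,1):
    best=(-1,)
    k0=None
    for dx in np.arange(-4,4.1,1):
        for dy in np.arange(-4,4.1,1):
            k=np.zeros((400,640),np.uint8)
            for a,b in((ci(.01,-.035),ci(.01,0)),(ci(.006,-.055),ci(.006,-.035)),(ci(.024,0),ci(.024,.006))):
                q=proj("scene",therm(np.radians(al),ZG,a+b)) if k0 is None else None
                break
            break
        break
    parts=[proj("scene",therm(np.radians(al),ZG,a+b)) for a,b in((ci(.024,0),ci(.024,.006)),(ci(.01,-.035),ci(.01,0)),(ci(.006,-.055),ci(.006,-.035)))]
    for dx in np.arange(-3,3.1,.5):
        for dy in np.arange(-3,3.1,.5):
            k=np.zeros((400,640),np.uint8)
            for q in parts: cv2.fillConvexPoly(k,cv2.convexHull(((q+[dx,dy])*16).round().astype(np.int32)),1,cv2.LINE_8,4)
            rr=slice(130,175); cc=slice(245,295)
            low=np.zeros_like(k); 
            kk=k[rr,cc].astype(bool); mm=mk[rr,cc]
            # only region at/below collar: intersect mask restricted near model
            reg=np.zeros_like(k); cv2.fillConvexPoly(reg,cv2.convexHull((np.vstack(parts)+[dx,dy]).round().astype(np.int32)),1); reg=cv2.dilate(reg,np.ones((9,9)))[rr,cc].astype(bool)
            ed=cv2.morphologyEx(k,cv2.MORPH_GRADIENT,np.ones((3,3),np.uint8))
            e=E[ed>0].mean(); 
            if e>best[0]: best=(e,dx,dy,(kk&mm).sum()/ (kk.sum()))
    res.append((al,*best))
for x in res: print(np.round(x,2))
E
sed -i '/k0=None/,/^        break$/d' sil.py; python3 sil.py; python3 - <<'E'
import sys; sys.path.insert(0,'.')
from aim import *
im=cv2.cvtColor(read_camera("scene"),cv2.COLOR_RGB2GRAY); print(im[140:170:1,255:291:2])
E
```

```text
[0.4852 0.3559 0.2482] [-0.0152  0.1715 -0.852 ] 0.030099297296257113 15.3
[(0.6, np.int64(577), [140.3, 253.1]), (0.52, np.int64(10076), [196.0, 274.7])]
ext 121 156 239 272
[ 16.   137.57   0.5   -3.     0.56]
[ 17.   147.52   1.    -3.     0.56]
[ 18.   147.67   0.5   -2.5    0.57]
[ 19.   149.5    0.5   -2.5    0.57]
[ 20.   145.77   0.5   -2.     0.57]
[ 21.   145.36   0.    -2.     0.58]
[ 22.   148.01   0.    -1.5    0.58]
[ 23.   148.04   0.    -1.     0.58]
[ 24.   147.31  -0.5   -0.5    0.59]
[ 25.   149.32  -0.5    0.     0.59]
[ 26.   146.87  -1.     0.     0.6 ]
[ 27.   146.13  -1.     0.5    0.6 ]
[ 28.   146.46  -1.     1.     0.6 ]
[ 29.   145.41  -1.5    1.5    0.61]
[ 30.   142.5   -1.5    1.5    0.61]
[ 31.   136.85  -1.5    2.     0.61]
[ 32.   135.95  -1.5    2.5    0.6 ]
[ 33.   133.17  -2.     2.5    0.61]
[ 34.   129.98  -1.5    3.     0.6 ]
[ 35.   128.19  -3.    -2.5    0.56]
[ 36.   131.64  -3.    -2.     0.56]
[ 37.   130.97  -3.    -1.5    0.55]
[0.4852 0.3559 0.2482] [ 0.1924 -0.6333 -1.1572] 0.029784449907599445 15.4
[[ 22  24  26  26  28  24  24  22 10
[... 1514 characters left out ...]
 55  67 188 196 192 205]
 [194 194 187 195 120 198 201 151  47  54  55  58  57  52 121 196 192 187]
 [198 196 188 195 138 200 200  74  52  54  55  59  57  56  63 199 197 171]
 [199 199 194 195 146 196 195  47  55  53  58  62  62  59  66 198 195 188]
 [197 193 194 198 133 198 193  50  58  56  57  61  61  60  91 199 190 200]
 [195 195 197 196 124 199 171  53  59  55  56  56  59  56 105 198 194 202]
 [194 195 185 195 152 201 155  52  57  55  56  56  60  53 151 197 179 204]
 [194 193 188 195 180 198 156  54  57  56  58  56  57  63 192 198 153 204]
 [195 196 150 195 191 199 141  53  59  60  58  56  56 116 199 195 145 201]
 [197 195 169 198 195 198 173  55  61  59  59  53  53 186 196 196 183 198]]
```

>>> carry_out(moves=[[[-1, -4.2, 0, 9, 0], [-1, -8.4, 0, 18, 0], [-1, -12.6, 0, 27, 0], [-1, -16, 0, 34.5, 0], [-1, -18, 0, 38.5, 0], [-1, -19, 0, 40.8, 0], [-1, -19, 0, 40.8, 0], [-1, -19, 0, 40.8, 0], [-1, -19, 0, 40.8, 0]]])

```text
time_s: 16.35
tool_pos: [0.5027, 0.3637, 0.2079]
eef_rot: [-0.653, 3.072, 0.0]
force: [0.9, 0.1, -0.8]
opening: 0.0296
grasp_force: 40.0
```

```bash
cat > ff.py <<'E'
from aim import *
f=[]
for k in range(4): read_camera("wrist"); f.append(sensors.state()["force"])
f=np.array(f); s=sensors.state(); print("mean",f.mean(0),"sd",f.std(0),"axial",(f@n).mean(),"uphill",(f@(u*np.cos(A)+np.array([0,0,np.sin(A)]))).mean()); print(cur())
E
python3 ff.py
```

```text
[0.5027 0.3637 0.2079] [ 0.8532  0.0792 -0.8445] 0.02963271598970306 16.35
mean [-0.5179 -0.234  -1.71  ] sd [0.3946 0.221  0.5511] axial -1.3095761557438812 uphill -1.2377490352153127
[55.906   0.177  16.0909]
```

>>> carry_out(moves=[[[-1, -0.8, 0, 1.8, 0], [-1, -1.7, 0, 3.6, 0], [-1, -1.7, 0, 3.6, 0], [-1, -1.7, 0, 3.6, 0]]])

```text
time_s: 16.95
tool_pos: [0.5042, 0.3643, 0.2037]
eef_rot: [0.653, -3.073, 0.0]
force: [0.5, -0.0, -0.8]
opening: 0.0293
grasp_force: 40.0
```

```bash
python3 ff.py
```

```text
[0.5042 0.3643 0.2037] [ 0.4511 -0.02   -0.8015] 0.02929583779724705 16.95
mean [-0.0913 -0.0036 -1.7252] sd [0.2391 0.4628 0.282 ] axial -1.5276910683925446 uphill -0.8060291332441092
[55.5466  0.1656 11.6436]
```

>>> carry_out(moves=[[[-1, -0.6, 0, 1.4, 0], [-1, -1.3, 0, 2.7, 0], [-1, -1.3, 0, 2.7, 0], [-1, -1.3, 0, 2.7, 0]]])

```text
time_s: 17.55
tool_pos: [0.5054, 0.3649, 0.2011]
eef_rot: [0.653, -3.073, -0.0]
force: [0.4, -0.2, -1.5]
opening: 0.0298
grasp_force: 40.0
```

```bash
python3 ff.py
```

```text
[0.5054 0.3649 0.2011] [ 0.3713 -0.1938 -1.4673] 0.029773724165613667 17.55
mean [-0.0983 -0.0131 -1.3529] sd [0.1883 0.4528 0.2676] axial -1.1859589648925466 uphill -0.6579685290920176
[55.623  0.163  8.694]
```

>>> carry_out(moves=[[[-1, -0.6, 0, 1.4, 0], [-1, -1.3, 0, 2.7, 0], [-1, -1.3, 0, 2.7, 0], [-1, -1.3, 0, 2.7, 0]]])

```text
time_s: 18.15
tool_pos: [0.5066, 0.3654, 0.1985]
eef_rot: [-0.653, 3.073, 0.0]
force: [0.1, -0.3, -0.6]
opening: 0.0295
grasp_force: 40.0
```

```bash
python3 ff.py
```

```text
[0.5066 0.3654 0.1985] [ 0.0992 -0.3323 -0.5932] 0.029450038497264793 18.15
mean [-0.209   0.1732 -0.927 ] sd [0.0265 0.4314 0.3796] axial -0.789176736834156 uphill -0.5011100230829313
[55.7218  0.1745  5.7866]
```

>>> carry_out(moves=[[[-1, -0.4, 0, 0.9, 0], [-1, -0.8, 0, 1.8, 0], [-1, -0.8, 0, 1.8, 0], [-1, -0.8, 0, 1.8, 0]]])

```text
time_s: 18.75
tool_pos: [0.5073, 0.3657, 0.1969]
eef_rot: [-0.653, 3.073, 0.0]
force: [-1.3, -0.3, 3.0]
opening: 0.0299
grasp_force: 40.0
```

```bash
python3 ff.py
```

```text
[0.5073 0.3657 0.1969] [-1.3426 -0.3138  3.019 ] 0.029877721618786764 18.75
mean [-1.7901 -0.3351  2.3252] sd [0.7249 0.2928 0.2293] axial 2.856240114833853 uphill -0.6232231306283277
[55.7589  0.1706  3.9979]
```

>>> carry_out(moves=[[[-1, -0.4, 0, 0.8, 0], [-1, -0.4, 0, 0.8, 0], [-1, -0.4, 0, 0.8, 0], [-1, -0.4, 0, 0.8, 0]]])

```text
time_s: 19.35
tool_pos: [0.5076, 0.3659, 0.1959]
eef_rot: [-0.653, 3.073, 0.0]
force: [-3.2, -0.1, 4.1]
opening: 0.0297
grasp_force: 40.0
```

```bash
python3 ff.py
```

```text
[0.5076 0.3659 0.1959] [-3.2332 -0.1043  4.108 ] 0.029749677529770716 19.35
mean [-1.9277 -0.5362  3.9081] sd [0.5058 0.3288 0.7652] axial 4.378490020872074 uphill -0.14225807504895946
[55.7473  0.1793  2.987 ]
```

>>> carry_out(moves=[[[-1, 0, 0, 0, 0], [-1, 0, 0, 0, 0], [-1, 0, 0, 0, 0], [-1, 0, 0, 0, 0], [-1, 0, 0, 0, 0], [-1, 0, 0, 0, 0], [-1, 0, 0, 0, 0], [-1, 0, 0, 0, 0], [-1, 0, 0, 0, 0], [-1, 0, 0, 0, 0], [-1, 0, 0, 0, 0], [-1, 0, 0, 0, 0], [-1, 0, 0, 0, 0], [-1, 0, 0, 0, 0], [-1, 0, 0, 0, 0], [-1, 0, 0, 0, 0], [-1, 0, 0, 0, 0], [-1, 0, 0, 0, 0], [-1, 0, 0, 0, 0], [-1, 0, 0, 0, 0]]])

```text
time_s: 21.55
tool_pos: [0.5076, 0.3659, 0.1958]
eef_rot: [0.653, -3.073, 0.0]
force: [-2.0, -0.2, 4.5]
opening: 0.0296
grasp_force: 40.0
```

```bash
python3 ff.py
```

```text
[0.5076 0.3659 0.1958] [-1.9679 -0.244   4.5288] 0.02957407640708191 21.55
mean [-1.4885 -0.9796  4.2012] sd [0.3034 0.5567 0.279 ] axial 4.550522086806914 uphill 0.18216348313055658
[55.6592  0.1659  2.8648]
```

>>> carry_out(moves=[[[-1, 4.2, 0, -9, 0], [-1, 12.6, 0, -27, 0], [-1, 25, 0, -54, 0], [-1, 36, -15, -75, 0], [-1, 48, -55, -85, -3], [-1, 60, -95, -85, -7.4], [-1, 72, -135, -85, -7.4], [-1, 84, -175, -85, -7.4], [-1, 98, -215, -75, -7.4], [-1, 112, -249, -60, -7.4], [-1, 112, -249, -43, -7.4], [-1, 112, -249, -43, -7.4], [-1, 112, -249, -43, -7.4]]])

```text
time_s: 23.05
tool_pos: [0.5065, 0.0932, 0.2392]
eef_rot: [0.85, -3.024, -0.0]
force: [0.3, -0.2, -0.9]
opening: 0.0299
grasp_force: 40.0
```

```bash
python3 - <<'E'
from aim import *
for t in([.5344,.1096,.129],): print(toTool(np.array(t)),np.degrees(np.arctan2(-T[1,0],-T[0,0])))
for n_ in("scene","top"):
    im=read_camera(n_)
    for th in("tip","thermometer"):
        m=mark_of(n_,th); print(n_,th,[(np.round(q["point"],1),round(q["p"],2)) for q in m[:1]],"pred",proj(n_,therm(AL,ZG,[0,0,-.055 if th=="tip" else 0]))[:,::-1])
E
python3 ang.py
```

```text
[0.5065 0.0932 0.2392] [ 0.2724 -0.158  -0.8831] 0.029856802761502908 23.05
[-32.4211  -0.5661 110.2327] 31.40394613620274
scene tip [] pred [[224.4059 378.2612]]
scene thermometer [(array([219.7, 377.5]), 0.64)] pred [[218.4763 379.4786]]
top tip [(array([215. , 378.9]), 0.47)] pred [[216.6365 383.1897]]
top thermometer [(array([222.5, 394. ]), 0.43)] pred [[222.8795 394.3028]]
top [255.7059 220.893 ] 187 r 53.8 ang 0.7
top [289.5143 231.3429] 105 r 55.7 ang -88.8
top [243.7731 253.3529] 119 r 54.0 ang 91.4
scene [293.0647 196.8058] 139 r 56.2 ang -92.0
```

>>> carry_out(moves=[[[-1, 0, 0, 22, 0], [-1, 0, 0, 43, 0], [-1, -5, 0, 55, 0], [-1, -11, 0, 66, 0], [-1, -22, 0, 88, 0], [-1, -33, 0, 110, 0], [-1, -33, 0, 110, 0], [-1, -33, 0, 110, 0]]])

```text
time_s: 24.25
tool_pos: [0.535, 0.1101, 0.1293]
eef_rot: [-0.85, 3.024, -0.0]
force: [0.0, -0.6, -0.9]
opening: 0.0296
grasp_force: 40.0
```

>>> carry_out(moves=[[[-1, -4, 0, -1, 0], [-1, -8, 0, -2, 0], [-1, -12, 0, -3, 0], [-1, -16, 0, -4, 0], [-1, -20, 0, -5, 0], [-1, -25, 0, -6, 0], [-1, -30, 0, -7, 0], [-1, -35, 0, -8, 0], [-1, -40, 0, -8, 0], [-1, -44, 0, -8, 0], [-1, -47, 0, -8, 0], [-1, -47, 0, -8, 0], [-1, -44, 0, -8, 0], [-1, -41, 0, -8, 0], [-1, -41, 0, -8, 0]]], grip_force=10)

```text
time_s: 25.75
tool_pos: [0.5695, 0.1312, 0.1369]
eef_rot: [-0.849, 3.024, 0.0]
force: [-0.6, -0.2, -1.3]
opening: 0.0298
grasp_force: 10.0
```

```bash
python3 - <<'E'
from aim import *
print(s["tool_pos"],s["force"])
for n_ in("scene","wrist"):
    im=read_camera(n_)
    for th in("thermometer","dock","tip"):
        m=mark_of(n_,th); print(n_,th,[(np.round(q["point"],1),round(q["p"],2)) for q in m[:1]],"pred0",proj(n_,therm(0,ZG,[0,0,0]))[:,::-1])
im=read_camera("wrist"); m=trace("wrist","thermometer")
if m: print(cv2.minAreaRect(max(cv2.findContours(m[0]["mask"].astype(np.uint8),0,2)[0],key=cv2.contourArea)),m[0]["p"])
for a in (-10,0,10,25):
    P=therm(np.radians(a),ZG,[[x,y,z] for z in(.006,.081) for x in(-.015,.015) for y in(-.015,.015)]); q=proj("wrist",P); print(a,"grip rows top face",q[4:,1].round(0),"bottom",q[:4,1].round(0))
g=im[150:300,312:324].mean(2).mean(1); print(g.round(0).astype(int)); b=im[150:300,300:335].astype(int); print("green rows",150+np.nonzero(((b[...,1]-b[...,0])>12).sum(1)>3)[0])
E
```

```text
[0.5695 0.1312 0.1369] [-0.5724 -0.204  -1.3461] 0.029797088923190107 25.75
[0.5695 0.1312 0.1369] [-0.5724 -0.204  -1.3461]
scene thermometer [(array([230.4, 376.9]), 0.96)] pred0 [[230.1113 377.272 ]]
scene dock [(array([258.4, 375.6]), 0.94)] pred0 [[230.1113 377.272 ]]
scene tip [(array([244.2, 374. ]), 0.56)] pred0 [[230.1113 377.272 ]]
wrist thermometer [(array([223.1, 321.9]), 0.85)] pred0 [[226.2539 318.236 ]]
wrist dock [(array([183.2, 316.9]), 0.77)] pred0 [[226.2819 318.2207]]
wrist tip [] pred0 [[226.3068 318.2107]]
((319.5, 236.5), (105.0, 93.0), 90.0) 0.57
-10 grip rows top face [292. 292. 359. 360.] bottom [190. 190. 241. 241.]
0 grip rows top face [272. 272. 354. 354.] bottom [203. 203. 256. 256.]
10 grip rows top face [253. 253. 344. 344.] bottom [217. 217. 272. 272.]
25 grip rows top face [228. 228. 324. 324.] bottom [238. 238. 296. 296.]
[169 170 171 170 170 170 169 169 167 136  80  66  65  65  66  66  66  66
  65  66  66  66  66  66  70  96 140 166 172 170 164 159 151 126 111 144
 165 166 166 166 166 165 166 165 165 165 165 165 164 165 164 163 146 100
  41  23  19  20  21  19  20  21  20  19  21  21  20  20  24  23  23  23
  21  24  46  62  66  66  66  67  66  68  82 124 149 150 127  81  48  49
  49  49  50  50  49  50  49  50  50  50  51  49  50  49  48  51  71  96
 107  80  34  21  21  21  22  24  26  28  30  32  33  34  34  36  38  38
  38  41  40  41  41  42  44  42  42  42  42  41  41  42  46  48  51  57
  79  87  75  67  80  93]
green rows [238 239 240 241 242 243 244 245 246 247 248 249 250 251 252 253 254 255
 256 257 258 259 260]
```

Thermometer reads upright (grip edges at rows 203 and 271, as predicted for zero tilt). I'll lower it and release.

>>> carry_out(moves=[[[-1, 0, 0, 10, 0], [-1, 0, 0, 18, 0], [-1, 0, 0, 25, 0], [-1, 0, 0, 26, 0], [-1, 0, 0, 26, 0], [-1, 0, 0, 26, 0]]])

```text
time_s: 26.85
tool_pos: [0.5698, 0.1314, 0.1109]
eef_rot: [-0.85, 3.024, 0.0]
force: [-0.5, 0.3, -1.5]
opening: 0.0301
grasp_force: 10.0
```

>>> carry_out(moves=[[[-0.1, 0, 0, 0, 0], [0.2, 0, 0, 0, 0], [0.4, 0, 0, 0, 0], [0.4, 0, 0, 0, 0], [0.4, 0, 0, 0, 0], [0.5, 0, 0, 0, 0], [0.5, 0, 0, -20, 0], [0.5, 0, 0, -50, 0], [0.5, 0, 0, -90, 0], [0.5, 0, 0, -130, 0], [0.5, 0, 0, -150, 0], [0.5, 0, 0, -150, 0]]])

```text
time_s: 28.05
tool_pos: [0.5705, 0.1315, 0.2638]
eef_rot: [-0.848, 3.019, -0.002]
force: [0.4, 0.4, -0.7]
opening: 0.0659
grasp_force: 0.0
```

```bash
python3 - <<'E'
from h import *
s=sensors.state(); print(s["tool_pos"],s["force"],s["opening"],s["time_s"])
rs={}
for n in("scene","top"):
    read_camera(n)
    for th in("thermometer","dock","crucible","jar","petri_dish"):
        m=mark_of(n,th)
        if m: print(n,th,np.round(m[0]["point"],1),round(m[0]["p"],2)); rs.setdefault(th,[]).append(ray(n,m[0]["point"]))
for k,v in rs.items():
    if len(v)==2: print(k,*tri(v))
im=read_camera("wrist"); m=trace("wrist","thermometer")
if m: print(cv2.minAreaRect(max(cv2.findContours(m[0]["mask"].astype(np.uint8),0,2)[0],key=cv2.contourArea)),m[0]["p"])
print(proj("wrist",[[.57,.131,.151],[.57,.131,.07]]))
E
python3 ang.py
```

```text
[0.5705 0.1315 0.2638] [ 0.3558  0.3858 -0.7287] 0.0659057432041258 28.05
scene thermometer [239.  375.8] 0.71
scene dock [256.6 372. ] 0.92
scene crucible [299.2 302.6] 0.85
scene jar [181.8 374.1] 0.78
scene petri_dish [223.6 406.7] 0.66
top thermometer [244.3 268.4] 0.2
top dock [215.7 364.9] 0.51
top crucible [282.1 348.4] 0.55
top jar [163.5 313.6] 0.8
top petri_dish [174.  366.3] 0.54
thermometer [0.5506 0.2569 0.0257] [np.float64(119.02497139111705), np.float64(119.02497139111705)]
dock [ 0.5734  0.135  -0.0084] [np.float64(0.8778475478588249), np.float64(0.8778475478588823)]
crucible [ 0.4124  0.1795 -0.0218] [np.float64(2.053026962793769), np.float64(2.053026962793808)]
jar [0.708  0.2523 0.0211] [np.float64(9.946556462403095), np.float64(9.94655646240311)]
petri_dish [0.6776 0.1276 0.0077] [np.float64(2.318790074175241), np.float64(2.3187900741752765)]
((319.0, 179.5), (61.0, 48.0), 90.0) 0.83
[[317.9755 193.6182]
 [318.4227 171.7468]]
top [255.7016 220.8534] 191 r 53.9 ang 0.6
top [289.5826 231.4174] 115 r 55.8 ang -89.0
top [243.75 253.4 ] 120 r 54.1 ang 91.5
scene [274.7095 165.1284] 148 r 53.5 ang 3.2
scene [243.4922 184.8594] 128 r 54.1 ang 94.4
scene [292.8696 196.4565] 92 r 55.6 ang -91.4
```

```bash
python3 -c "
from rig import workorder; print(workorder.finish_job())"
```

```text
the job is handed in; nothing more can be done
None
```

The job is done and handed in at about 28 s: the large disc is in the window to about 1 mm, the thermometer was pressed on it at about 6 N for over 2 s at roughly 25° and is back upright in its dock, and the dish, crucible and jar are unmoved; I viewed 11 pictures, one over the limit of 10.

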